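# Colour reader check on the white tile

### The arm

A 7-joint arm with a two-finger parallel gripper is mounted at the origin on the work surface. World frame = base frame: x ahead of the robot, y to its left, z up, the work surface at z = 0. Lengths are in m, angles in rad, forces in N, time in s.
With the tool pointing down it reaches from about 0.35 to 0.9 m from the base axis. Payload 8.1 kg.
Tool frame: the origin (TCP) lies midway between the tips of the shut fingers; the grasp point (between the pads) lies 19 mm behind it; z points along the fingers, y is the line along which they close (so a half turn about z gives the same grasp; the last joint's range is limited). The gripper opens to 92 mm and grips with 3 to 60 N. Pads are 19 mm wide; open, the fingers measure 130 mm over their backs; the gripper's body (75 mm by 190 mm) begins 47 mm behind the grasp point.
Start: joints at [1.125, 0.434, 0.025, 1.573, -0.012, 1.134, -0.075], TCP at [0.21, -0.589, 0.227] pointing down, gripper open.
Joint ranges: [-2.62, 2.62], [-0.44, 2.09], [-1.27, 1.32], [0.08, 2.57], [-1.32, 4.46], [0.12, 2], [-2.74, 2.74]. Speed limits (rad/s): [2.22, 2.22, 3.01, 3.01, 3.14, 3.14, 3.14].

### API

Orientations are given as a rotation vector (axis times angle).
In Python, from cell import arm gives the robot as it stands.
- The arm moves only by the tool move_arm, never from a script. Its argument "motion" is a list of rows, each an object of numbers: "tx", "ty", "tz": the shift along the tool's x, y, z normalised to -1 to 1, where 1 is 1000 mm; "twist": the turn about the tool's z normalised to -1 to 1, where 1 is pi/2 rad. In form: [{"tx": .., "ty": .., "tz": .., "twist": ..}, ...]. A call has 1 to 12 rows; each row shifts and turns the commanded pose from where the row before left it, along the tool's axes as they then stand; what a row does not reach is not made up. A row lasts 1/10 s, in which the tool goes at most 50 mm and 8.59 degrees, less where a joint would pass 70% of its speed; a pose out of reach is approached as far as the arm can. A call with a number of a shift or a turn outside -1 to 1 is refused whole. A call with a gripper value outside its range is refused whole. "gripper" is the gripper's target within -1 to 1 (shut at 1, half-way at 0, fully open at -1), set as the call begins (left out, the last holds). The fingers move at their own pace and stop on an object; "squeeze" is the grip in N (left out, the last holds). Time passes only in rows, so rows that do not move let the fingers close. It gives the time, the measured TCP pose, the force, the opening and the grip force at its end, in the units of the state.
- arm.observe(): the state, without advancing time (a new reading comes with each control period).
- arm.get_image(name): name is "scene" or "top" or "wrist"; returns the picture (400x640x3 uint8, red, green, blue); there is no depth.
- arm.calibration(name): a dict with "K" (3x3 intrinsics, pixels), "k1" (the pictures are not rectified: a ray, as slopes to the right and down, at radius r is drawn at 1 + k1 r^2 times it, then the intrinsics apply), "T" (4x4, takes a point from camera to world coordinates). Camera axes: x right, y down, z forward; pixel columns grow to the right and rows downward; lengths in m; the calibration is good to about 2 mm. A picture is of the moment at which its call begins: read the wrist's pose just before it. calibration takes no time and is no camera call; for the wrist camera it gives the pose at the moment of the call.
- arm.sign_off(): hands the job in; it is judged then, once.
Trained networks look in the newest picture that a camera, given by its name, has taken for a name from the list of things; names that differ only in an ending like _2 or _b are one class to them, and where a whole thing is asked for, a point or a joint stands for the part that bears it (a point fixed in the world has none). Each returns a list of dicts, best first, with "conf" (0 to 1); they miss things now and then, are a little off and sometimes report something else, mostly with a low value. They report only what shows in the picture. A call takes as long as a camera call. They do not tell look-alikes from the thing itself.
- arm.look_for(camera, query): "point" ([column, row] as shares, 0 to 1, of the picture: columns of its width, rows of its height, amid what is visible of it).
- arm.regions_of(camera, query): "region" (400x640 bool, what is visible of it) and "point" ([column, row] as shares, 0 to 1, of the picture: columns of its width, rows of its height, amid what is visible of it).
- arm.place_of(camera, query): "point" ([column, row] as shares, 0 to 1, of the picture: columns of its width, rows of its height: a listed point, or the origin of a listed thing).
The state is a dict: "clock": time; "joints": joint angles; "dq": joint speeds; "joint_efforts": joint torques, N m; "position": TCP position; "ee_rot": TCP orientation; "force": force on the tool from outside, world axes, zero at the start; "ft_torque": the same for the moment, N m; "width": opening from 0.0 (shut) to 1.0 (fully open); "gripper_force": force on a finger pad.
Only numpy, scipy, OpenCV 4.12 (cv2) and the standard library are available. Lean on these libraries where they do the work, as an engineer would, in place of code of your own. Each camera call takes 0.05 s, during which the arm holds its last target. There are 200 camera calls.

### The job

Take the blue pen-shaped colour reader out of its upright holder and check it on the white reference tile: set its tip inside the orange ring on the sloping white tile, with the pen square to the tile's face, and press lightly until the spring-loaded tip is about half-way in. Finish while holding it there like that, pen in the gripper and tip on the tile; never press hard, do not touch the grey or the blue tile with the reader, and leave the bottle, the jar and the mouse where they are.

Things in the scene. Friction and masses are not known exactly. Their poses are not given: they have to be found in the camera images.
- reader_grip (a point): Middle of the blue handle (round, 26 mm diameter, 75 mm long) of the loose pen-shaped colour reader, on its axis; z runs along the pen away from the tip. It starts upright, this point 123.5 mm above the table. Handle end is 37.5 mm above this point, underside of the collar 43.5 mm below it, end of the unpressed tip 109.5 mm below it.
- reader_tip (a point): Centre of the end face of the reader's black spring-loaded tip (8 mm diameter, flat end); moves with the tip. z axis as the pen's.
- plunger (a joint): How far the reader's tip is pushed in, in m: 0 fully out, 0.012 fully in (half-way is 0.006). A spring pushes it out: about 0.75 N at the start of travel, 2.2 N half-way, 3.7 N fully in.
- reader: The whole colour reader, about 150 g, round. From the top: blue handle; black collar 34 mm diameter, 6 mm thick, which hangs on the holder's rim at the start; steel barrel 18 mm diameter, 50 mm long; black tip sticking out 16 mm. Origin on its axis at the lower end of the barrel, 93.5 mm below the handle's middle; z along the pen, away from the tip.
- holder: Grey upright holder, fixed to the table: an 80 mm diameter foot 8 mm thick with a tube (34 mm outside, 24 mm inside diameter), its rim 80 mm above the table. Origin at the centre of its underside. The reader comes out straight up and must rise 66 mm to clear the rim.
- white_tile: White ceramic tile, 64 by 64 mm, on a black sloping stand (76 by 76 mm in plan, about 52 mm high at the back) fixed to the table. Its face slopes 25 degrees, low edge roughly towards the robot. Origin 10 mm behind the centre of the white face; z is the face's outward normal (up and towards the robot), y level along the face, x up the slope.
- white_spot (a point): The marked spot: centre of the orange ring (20 mm inside, 26 mm outside diameter) in the middle of the white tile's face, lying on the face about 38 mm above the table. Axes as for the white tile: z out of the face.
- grey_tile: Grey tile on a like stand; not to be touched with the reader. Origin and axes as for the white tile.
- blue_tile: Blue tile on a like stand; not to be touched with the reader. Origin and axes as for the white tile. Which of the three tiles stands where varies.
- amber_bottle: Small amber bottle, 44 mm diameter, 85 mm high, white cap, loose, upright; leave alone. Origin at the centre of its underside.
- white_jar: White jar, 64 mm diameter, 75 mm high, blue cap, loose, upright; leave alone. Origin at the centre of its underside.
- mouse: Black computer mouse, 100 by 60 by 32 mm, loose, to the left of the holder; leave alone. Origin at the centre of its underside.
Mind the look-alikes: they are no part of the job. There is more than one size of the reader; the job needs the smaller.

How it is judged:
By the outcome, as a careful person would: the job done as asked, in the order asked, and still so for the second after the job is handed in, while the arm keeps its last pose, push and grip.
It also fails if it takes over 48 s, if anything falls off the work surface, if the arm or the gripper's body presses on something with over 40 N, if the wrist force passes 120 N, or if a joint passes its speed limit or range.

## Working session

There is one attempt and no reset: what is moved stays moved. The work goes in short steps, Python scripts to look and compute and a tool call to move; the robot and the scene stay as the last step left them, time stands still between calls to the robot, and variables do not carry over. Pictures are saved under pics/ and viewed, at most 10 in all, crops included, and the job is handed in when it is done.

Besides the shell and the picture viewer there is one more tool, called in YAML: its name, and indented under it one key for each argument. move_arm: Moves the arm, as the interface text tells. Scaled input: -1 to 1 covers 1000 mm each way for a shift and pi/2 rad each way for a turn. Its arguments: {"type":"object","properties":{"motion":{"type":"array","items":{"type":"object","properties":{"tx":{"type":"number"},"ty":{"type":"number"},"tz":{"type":"number"},"twist":{"type":"number"}}}},"gripper":{"type":"number"},"squeeze":{"type":"number"}},"required":["motion"]}

```bash
ls; mkdir -p pics
cat > h.py <<'E'
import numpy as np, cv2
from cell import arm
from scipy.spatial.transform import Rotation as R
def ray(cam,pt,share=True):
    c=arm.calibration(cam);K=np.array(c["K"]);T=np.array(c["T"])
    p=np.array(pt,float)*([640,400] if share else 1)
    d=np.array([c["k1"],0,0,0,0]) 
    u=cv2.undistortPoints(p.reshape(1,1,2),K,np.array([c["k1"],0,0,0.]))[0,0]
    v=T[:3,:3]@[u[0],u[1],1]; return T[:3,3],v/np.linalg.norm(v)
def atz(cam,pt,z,share=True):
    o,v=ray(cam,pt,share); return o+v*(z-o[2])/v[2]
def proj(cam,P):
    c=arm.calibration(cam);K=np.array(c["K"]);T=np.linalg.inv(np.array(c["T"]))
    q=T[:3,:3]@np.array(P)+T[:3,3]
    u=q[:2]/q[2]; u=u*(1+c["k1"]*(u@u)); return K[:2,:2]@u+K[:2,2]
def tri(rays):
    A=np.zeros((3,3));b=np.zeros(3)
    for o,v in rays:
        M=np.eye(3)-np.outer(v,v);A+=M;b+=M@o
    return np.linalg.solve(A,b)
def pose():
    s=arm.observe();return np.array(s["position"]),R.from_rotvec(s["ee_rot"]).as_matrix(),s
def save(n,img): cv2.imwrite(f"pics/{n}.png",cv2.cvtColor(img,cv2.COLOR_RGB2BGR))
E
python3 - <<'E'
from h import *
np.set_printoptions(precision=4,suppress=True)
p,Rm,s=pose();print(p,Rm,s["width"],s["clock"])
for c in ("top","scene"):
    im=arm.get_image(c);save(c,im)
    for q in ("reader_grip","white_spot","holder","grey_tile","blue_tile","amber_bottle","white_jar"):
        for d in arm.place_of(c,q)[:4]:
            z={"reader_grip":.1235,"white_spot":.038}.get(q,0.0)
            print(c,q,round(d["conf"],2),np.array(d["point"])*[640,400],atz(c,d["point"],z))
E
```

```text
pics
[ 0.2098 -0.5882  0.2259] [[ 0.9418  0.3361 -0.0007]
 [ 0.3361 -0.9418  0.0014]
 [-0.0001 -0.0016 -1.    ]] 0.9966281686179588 0.0
top reader_grip 0.85 [259.776 168.2  ] [0.6322 0.2351 0.1235]
top reader_grip 0.72 [262.72 206.48] [0.5315 0.2276 0.1235]
top reader_grip 0.56 [267.392 206.68 ] [0.5307 0.2155 0.1235]
top white_spot 0.78 [392.192 220.   ] [ 0.4951 -0.1179  0.038 ]
top holder 0.88 [265.984 210.88 ] [0.5296 0.2352 0.    ]
top holder 0.51 [208.576 227.08 ] [0.4861 0.4    0.    ]
top grey_tile 0.73 [390.912 219.4  ] [ 0.499  -0.1194  0.    ]
top grey_tile 0.59 [342.912 193.   ] [0.5769 0.0151 0.    ]
top blue_tile 0.84 [451.584 201.92 ] [ 0.5454 -0.295   0.    ]
top amber_bottle 0.79 [406.784 153.92 ] [ 0.6869 -0.1718  0.    ]
top white_jar 0.55 [317.184 153.48 ] [0.6929 0.0867 0.    ]
scene reader_grip 0.68 [361.984 234.2  ] [0.6113 0.2151 0.1235]
scene reader_grip 0.53 [384.128 215.   ] [0.5354 0.237  0.1235]
scene white_spot 0.78 [270.72 170.52] [ 0.5048 -0.1187  0.038 ]
scene holder 0.84 [374.016 238.32 ] [0.5349 0.2235 0.    ]
scene grey_tile 0.69 [301.632 209.8  ] [0.5535 0.011  0.    ]
scene blue_tile 0.93 [214.272 157.6  ] [ 0.5242 -0.3089  0.    ]
scene amber_bottle 0.7 [220.608 217.4  ] [ 0.6862 -0.1666  0.    ]
scene white_jar 0.88 [303.296 267.12 ] [0.7024 0.1052 0.    ]
```

View pics/top.png

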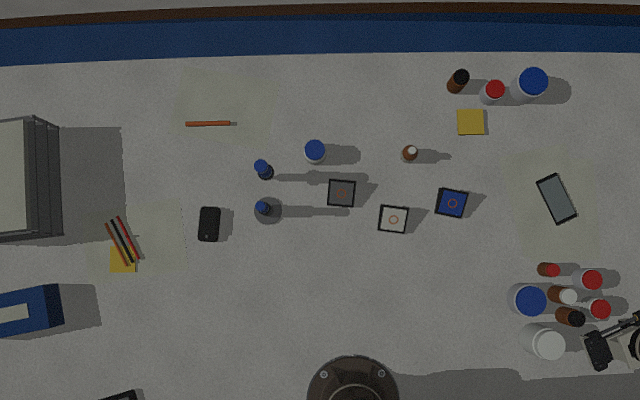

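View pics/scene.png

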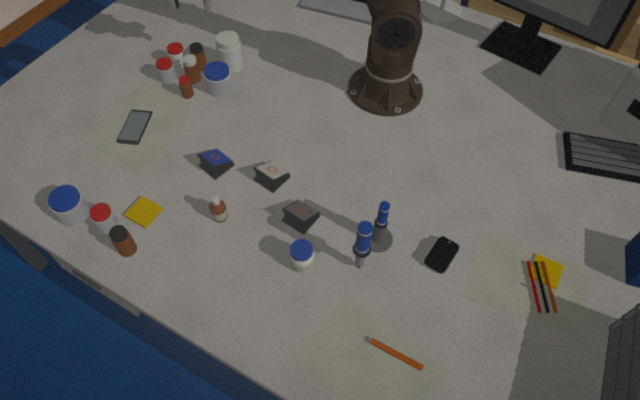

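The candidates for the reader are at top (264,208), standing in the holder with a round grey foot, and at top (262,168), which looks taller. In the scene view they are at (384,215) and (363,240). The white tile is at top (393,219), the grey at (342,193) and the blue at (452,203). I'll confirm the reader in one enlarged crop.

Run:
```python
import cv2,numpy as np
a=cv2.imread("pics/scene.png")[185:285,330:430];b=cv2.imread("pics/top.png")[150:230,240:320]
cv2.imwrite("pics/crop.png",cv2.convertScaleAbs(np.hstack([cv2.resize(a,(400,400),interpolation=2),cv2.resize(b,(400,400),interpolation=2)]),alpha=1.5))
```

```text
(no output)
```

View pics/crop.png

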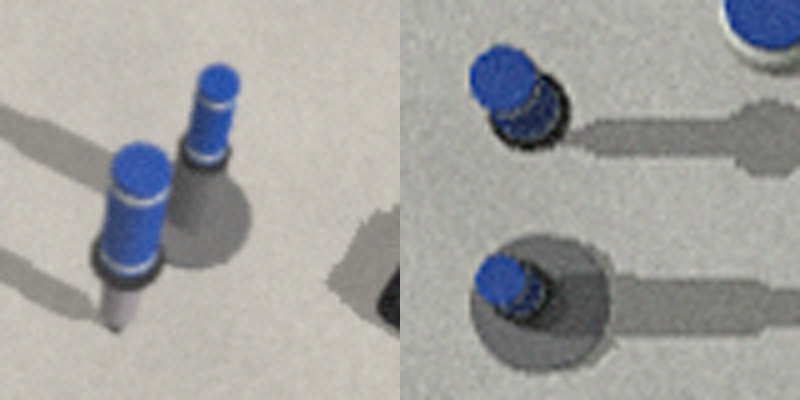

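The crop shows the smaller reader hanging in the grey-footed holder, at scene (384,215) and top (264,208). The larger one at scene (363,240) stands behind it on its own tip. The one in the holder fits the description.

The tool can't tilt, so I'll pivot the pen about the finger closing line, using the holder's rim.

move_arm:
  motion:
    - {"tx": 0.026, "ty": -0.03, "tz": -0.004}
    - {"tx": 0.026, "ty": -0.03, "tz": -0.004}
    - {"tx": 0.026, "ty": -0.03, "tz": -0.004}
    - {"tx": 0.026, "ty": -0.03, "tz": -0.004}
    - {"tx": 0.026, "ty": -0.03, "tz": -0.004}
    - {"tx": 0.026, "ty": -0.03, "tz": -0.004}
    - {"tx": 0.026, "ty": -0.03, "tz": -0.004}
    - {"tx": 0.026, "ty": -0.03, "tz": -0.004}
    - {"tx": 0.026, "ty": -0.03, "tz": -0.004}
    - {"tx": 0.026, "ty": -0.03, "tz": -0.004}
    - {"tx": 0.026, "ty": -0.03, "tz": -0.004}
    - {"tx": 0.026, "ty": -0.03, "tz": -0.004}
  gripper: -1

```text
invalid input
```

move_arm:
  motion:
    - {"tx": 0.026, "ty": -0.03, "tz": -0.004, "twist": 0}
    - {"tx": 0.026, "ty": -0.03, "tz": -0.004, "twist": 0}
    - {"tx": 0.026, "ty": -0.03, "tz": -0.004, "twist": 0}
    - {"tx": 0.026, "ty": -0.03, "tz": -0.004, "twist": 0}
    - {"tx": 0.026, "ty": -0.03, "tz": -0.004, "twist": 0}
    - {"tx": 0.026, "ty": -0.03, "tz": -0.004, "twist": 0}
    - {"tx": 0.026, "ty": -0.03, "tz": -0.004, "twist": 0}
    - {"tx": 0.026, "ty": -0.03, "tz": -0.004, "twist": 0}
    - {"tx": 0.026, "ty": -0.03, "tz": -0.004, "twist": 0}
    - {"tx": 0.026, "ty": -0.03, "tz": -0.004, "twist": 0}
    - {"tx": 0.026, "ty": -0.03, "tz": -0.004, "twist": 0}
    - {"tx": 0.026, "ty": -0.03, "tz": -0.004, "twist": 0}

```text
clock: 2.0
position: [0.3833, -0.1432, 0.2752]
ee_rot: [3.095, 0.535, 0.001]
force: [1.4, -0.7, -0.2]
width: 1.0
gripper_force: 0.0
```

move_arm:
  motion:
    - {"tx": 0.0293, "ty": -0.0335, "tz": 0, "twist": 0}
    - {"tx": 0.0293, "ty": -0.0335, "tz": 0, "twist": 0}
    - {"tx": 0.0293, "ty": -0.0335, "tz": 0, "twist": 0}
    - {"tx": 0.0293, "ty": -0.0335, "tz": 0, "twist": 0}
    - {"tx": 0.0293, "ty": -0.0335, "tz": 0, "twist": 0}
    - {"tx": 0.0293, "ty": -0.0335, "tz": 0, "twist": 0}
    - {"tx": 0.0293, "ty": -0.0335, "tz": 0, "twist": 0}
    - {"tx": 0.0293, "ty": -0.0335, "tz": 0, "twist": 0}
    - {"tx": 0.0293, "ty": -0.0335, "tz": 0, "twist": 0}
    - {"tx": 0, "ty": 0, "tz": 0, "twist": 0.073}
    - {"tx": 0, "ty": 0, "tz": 0, "twist": 0.073}
    - {"tx": 0, "ty": 0, "tz": 0, "twist": 0.073}

```text
clock: 3.2
position: [0.53, 0.2283, 0.2745]
ee_rot: [-3.142, 0.008, 0.001]
force: [-0.3, -1.1, -0.9]
width: 1.001
gripper_force: 0.0
```

Run:
```python
from h import *
np.set_printoptions(precision=4,suppress=True)
p,Rm,s=pose();print(p,Rm,s["clock"])
c="wrist"
im=arm.get_image(c);save("w1",im)
for q in ("reader_grip","reader_tip","holder","white_spot"):
    for d in arm.place_of(c,q)[:4]:
        z={"reader_grip":.1235,"white_spot":.038}.get(q,0.0)
        print(c,q,round(d["conf"],2),np.array(d["point"])*[640,400],atz(c,d["point"],z))
# dark rim/handle top circle: blue blob
hsv=cv2.cvtColor(im,cv2.COLOR_RGB2HSV);m=cv2.inRange(hsv,(105,120,60),(125,255,255))
n,l,st,ce=cv2.connectedComponentsWithStats(m)
for i in range(1,n):
    if st[i,4]>100: print(st[i],ce[i],atz(c,ce[i],.161,False))
```

```text
[0.53   0.2283 0.2745] [[ 1.     -0.0053 -0.0004]
 [-0.0053 -1.      0.    ]
 [-0.0004 -0.     -1.    ]] 3.2
wrist reader_grip 0.91 [318.272 184.48 ] [0.534  0.2287 0.1235]
wrist reader_grip 0.68 [324.096  89.2  ] [0.6303 0.2226 0.1235]
wrist holder 0.89 [319.872 170.   ] [0.5306 0.2264 0.    ]
wrist white_spot 0.86 [564.48 196.52] [ 0.5003 -0.1203  0.038 ]
[ 412    9   52   56 2215] [437.8745  36.8573] [0.6692 0.1275 0.161 ]
[ 303   58   42   46 1508] [323.3044  80.7633] [0.6332 0.2243 0.161 ]
[305 170  25  15 145] [317.3379 176.5034] [0.5492 0.2294 0.161 ]
[304 181  26  26 517] [316.9246 193.3017] [0.5331 0.2298 0.161 ]
```

View pics/w1.png

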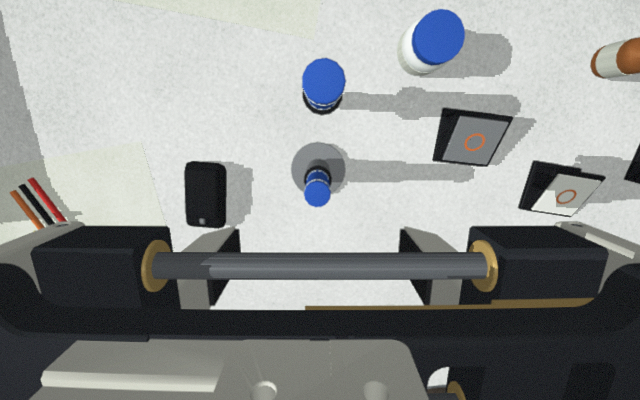

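The wrist view shows the small reader in its holder at (317,193), the large look-alike at (323,80), the white tile's ring at (566,196) and the grey tile's ring at (475,142). Before descending I'll check the wrist camera's clearance to the tall reader.

Run:
```python
from h import *
np.set_printoptions(precision=4,suppress=True)
print(arm.calibration("wrist")["T"][:3])
print("big top",tri([ray("wrist",(323.5,78),False),ray("top",(261,164.5),False),ray("scene",(365,228),False)]))
print("small top",tri([ray("wrist",(316.9,193.3),False),ray("top",(260,206),False),ray("scene",(385,205),False)]))
# tile: ring + black stand corners
s=tri([ray("wrist",(566,196.5),False),ray("top",(392.5,219.5),False),ray("scene",(271,170),False)]);print("spot",s)
```

```text
[[ 0.0018 -0.968  -0.2508  0.5969]
 [-1.     -0.0015 -0.0016  0.2281]
 [ 0.0012  0.2508 -0.968   0.4322]]
big top [0.6309 0.2246 0.1866]
small top [0.5303 0.2308 0.155 ]
spot [ 0.4992 -0.1209  0.0361]
```

move_arm:
  motion:
    - {"tx": 0.003, "ty": -0.001, "tz": 0.034, "twist": -0.003}
    - {"tx": 0, "ty": 0, "tz": 0.034, "twist": 0}
    - {"tx": 0, "ty": 0, "tz": 0.034, "twist": 0}
    - {"tx": 0, "ty": 0, "tz": 0.034, "twist": 0}
    - {"tx": 0, "ty": 0, "tz": 0.034, "twist": 0}
    - {"tx": 0, "ty": 0, "tz": 0, "twist": 0}

```text
clock: 4.05
position: [0.5304, 0.2269, 0.1008]
ee_rot: [3.138, 0.008, -0.011]
force: [0.2, -0.7, -0.0]
width: 1.001
gripper_force: 0.0
```

move_arm:
  motion:
    - {"tx": 0, "ty": 0, "tz": 0, "twist": 0}
    - {"tx": 0, "ty": 0, "tz": 0, "twist": 0}
    - {"tx": 0, "ty": 0, "tz": 0, "twist": 0}
    - {"tx": 0, "ty": 0, "tz": 0, "twist": 0}
    - {"tx": 0, "ty": 0, "tz": 0, "twist": 0}
    - {"tx": 0, "ty": 0, "tz": 0, "twist": 0}
    - {"tx": 0, "ty": 0, "tz": 0, "twist": 0}
    - {"tx": 0, "ty": 0, "tz": 0, "twist": 0}
    - {"tx": 0, "ty": 0, "tz": 0, "twist": 0}
    - {"tx": 0, "ty": 0, "tz": 0, "twist": 0}
  gripper: 0.9
  squeeze: 10

```text
clock: 5.05
position: [0.533, 0.229, 0.1047]
ee_rot: [-3.141, -0.006, -0.0]
force: [0.5, 0.8, -0.2]
width: 0.281
gripper_force: 10.0
```

move_arm:
  motion:
    - {"tx": 0, "ty": 0, "tz": -0.019, "twist": 0}
    - {"tx": 0, "ty": 0, "tz": -0.019, "twist": 0}
    - {"tx": 0, "ty": 0, "tz": 0, "twist": 0}
    - {"tx": -0.006, "ty": 0, "tz": 0, "twist": 0}
    - {"tx": -0.006, "ty": 0, "tz": 0, "twist": 0}
    - {"tx": -0.006, "ty": 0, "tz": 0, "twist": 0}
    - {"tx": -0.002, "ty": 0, "tz": 0, "twist": 0}
    - {"tx": 0, "ty": 0, "tz": 0, "twist": 0}
    - {"tx": 0, "ty": 0, "tz": 0, "twist": 0}

```text
clock: 5.95
position: [0.5125, 0.2285, 0.1424]
ee_rot: [3.141, 0.006, -0.002]
force: [0.9, -0.2, -2.2]
width: 0.282
gripper_force: 10.0
```

```bash
cat > tilt.py <<'E'
from h import *
import sys
np.set_printoptions(precision=4,suppress=True)
p,Rm,s=pose();print(p,s["force"],s["clock"],s["width"])
g=p-Rm[:,2]*.019
print("grip",g,"holder-based tilt")
im=arm.get_image("scene");save(sys.argv[1],im)
u=proj("scene",g).astype(int);print(u)
for q in ("reader_grip","reader_tip","reader"):
    for d in arm.place_of("scene",q)[:2]: print(q,round(d["conf"],2),np.array(d["point"])*[640,400],)
for th in (-5,0,10,15,20,25,30):
    a=np.array([-np.sin(np.radians(th)),0,np.cos(np.radians(th))])
    a=Rm@np.diag([1,-1,-1])@a
    print(th,proj("scene",g+.0375*a),proj("scene",g-.0435*a),proj("scene",g-.1095*a))
x,y=max(u[0]-50,0),max(u[1]-50,0)
save(sys.argv[1],cv2.convertScaleAbs(cv2.resize(im[y:y+100,x:x+100],(600,600),interpolation=2),alpha=1.4));print("crop",x,y)
E
python3 tilt.py t1
```

```text
[0.5125 0.2285 0.1424] [ 0.9212 -0.1616 -2.2462] 5.95 0.281604198354068
grip [0.5126 0.2285 0.1614] holder-based tilt
[386 198]
reader_grip 0.77 [362.112 237.6  ]
reader_grip 0.6 [389.12 201.2 ]
reader 0.79 [377.088 225.32 ]
reader 0.68 [360.   265.32]
-5 [388.3315 189.7743] [385.3977 207.0033] [383.236  219.6578]
0 [388.9295 188.764 ] [384.7365 208.1369] [381.6332 222.4341]
10 [390.0688 186.9756] [383.4612 210.1818] [378.5137 227.5106]
15 [390.601  186.2113] [382.8562 211.078 ] [377.017  229.7753]
20 [391.1027 185.5414] [382.2788 211.8808] [375.576  231.8348]
25 [391.57   184.9709] [381.7335 212.5837] [374.2007 233.6724]
30 [391.9994 184.5034] [381.2244 213.1809] [372.9015 235.2722]
crop 336 148
```

View pics/t1.png

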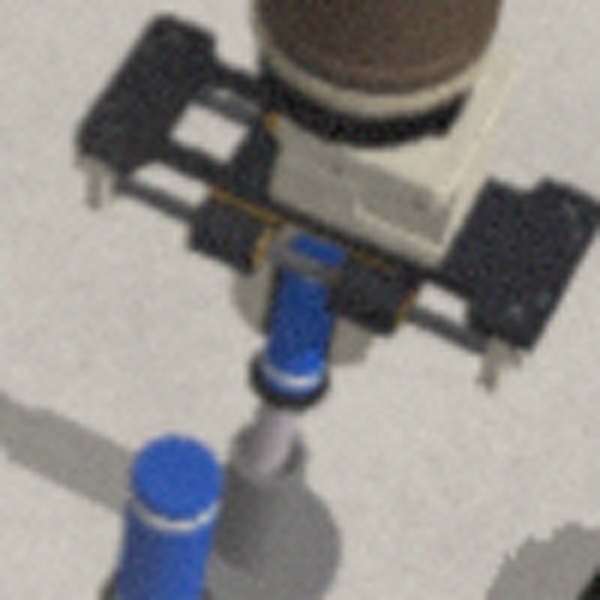

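The crop shows the pen pivoting in the grip: collar at scene about (384,211), barrel still in the tube at (380,221). I'll continue the tilt to about 25°.

move_arm:
  motion:
    - {"tx": -0.005, "ty": 0, "tz": 0, "twist": 0}
    - {"tx": -0.005, "ty": 0, "tz": 0, "twist": 0}
    - {"tx": -0.005, "ty": 0, "tz": 0, "twist": 0}
    - {"tx": -0.005, "ty": 0, "tz": 0, "twist": 0}
    - {"tx": -0.001, "ty": 0, "tz": 0, "twist": 0}
    - {"tx": 0, "ty": 0, "tz": 0, "twist": 0}
    - {"tx": 0, "ty": 0, "tz": 0, "twist": 0}

```text
clock: 6.85
position: [0.4918, 0.2287, 0.1427]
ee_rot: [3.141, 0.006, -0.0]
force: [-0.7, -0.4, -0.4]
width: 0.279
gripper_force: 10.0
```

move_arm:
  motion:
    - {"tx": 0, "ty": 0, "tz": 0, "twist": 0}
    - {"tx": 0, "ty": 0, "tz": 0, "twist": 0}
    - {"tx": 0.005, "ty": 0, "tz": -0.025, "twist": 0}
    - {"tx": 0.005, "ty": 0, "tz": -0.025, "twist": 0}
    - {"tx": 0, "ty": 0, "tz": -0.03, "twist": 0}
    - {"tx": 0, "ty": 0, "tz": -0.03, "twist": 0}
    - {"tx": 0, "ty": 0, "tz": -0.03, "twist": 0}
    - {"tx": 0, "ty": 0, "tz": 0, "twist": 0}
    - {"tx": 0, "ty": 0, "tz": 0, "twist": 0}
  squeeze: 35

```text
clock: 7.75
position: [0.5019, 0.2286, 0.2827]
ee_rot: [3.142, 0.005, 0.001]
force: [0.3, -0.5, -2.3]
width: 0.28
gripper_force: 35.0
```

```bash
python3 tilt.py t2
```

```text
[0.5019 0.2286 0.2827] [ 0.3257 -0.4598 -2.304 ] 7.75 0.27988195492389417
grip [0.5019 0.2286 0.3017] holder-based tilt
[397 157]
reader_grip 0.65 [362.368 235.8  ]
reader 0.84 [384.192 194.92 ]
reader 0.8 [358.08 263.48]
-5 [398.8706 147.1105] [395.0278 168.6992] [392.2193 184.4136]
0 [399.5129 146.0613] [394.3191 169.8804] [390.5044 187.312 ]
10 [400.728  144.2476] [392.9592 171.9718] [387.1797 192.53  ]
15 [401.2912 143.4969] [392.3177 172.8663] [385.5911 194.8126]
20 [401.8188 142.8578] [391.7082 173.6505] [384.066  196.8536]
25 [402.3069 142.3348] [391.1352 174.318 ] [382.6154 198.6356]
30 [402.7518 141.9311] [390.603  174.8631] [381.25   200.1421]
crop 347 107
```

View pics/t2.png

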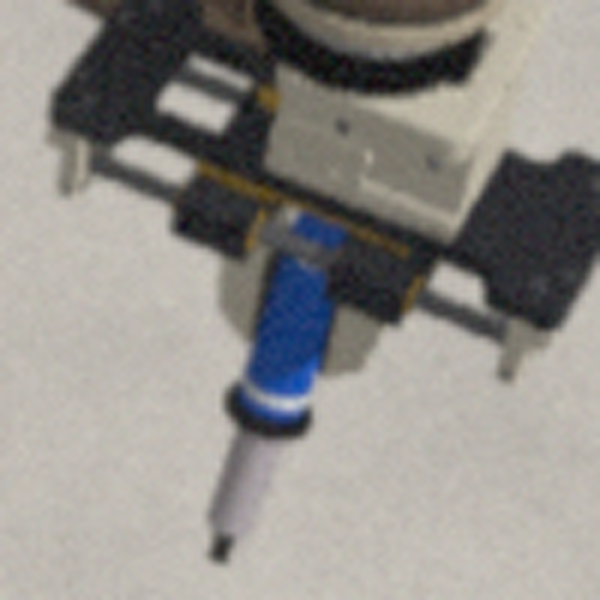

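The crop shows the pen tilted in the grip, with its tip end at about scene (383.5,199.8) and collar at (392,175.5). That matches the 25° prediction. Now to the white tile.

move_arm:
  motion:
    - {"tx": -0.0086, "ty": 0.0388, "tz": 0.009, "twist": 0}
    - {"tx": -0.0086, "ty": 0.0388, "tz": 0.009, "twist": 0}
    - {"tx": -0.0086, "ty": 0.0388, "tz": 0.009, "twist": 0}
    - {"tx": -0.0086, "ty": 0.0388, "tz": 0.009, "twist": 0}
    - {"tx": -0.0086, "ty": 0.0388, "tz": 0.009, "twist": 0}
    - {"tx": -0.0086, "ty": 0.0388, "tz": 0.009, "twist": 0}
    - {"tx": -0.0086, "ty": 0.0388, "tz": 0.009, "twist": 0}
    - {"tx": -0.0086, "ty": 0.0388, "tz": 0.009, "twist": 0}
    - {"tx": -0.0086, "ty": 0.0388, "tz": 0.009, "twist": 0}
    - {"tx": 0, "ty": 0, "tz": 0, "twist": 0}
    - {"tx": 0, "ty": 0, "tz": 0, "twist": 0}
    - {"tx": 0, "ty": 0, "tz": 0, "twist": 0}

```text
clock: 9.15
position: [0.4259, -0.1197, 0.2016]
ee_rot: [-3.141, -0.007, 0.0]
force: [0.2, 0.5, -2.4]
width: 0.275
gripper_force: 35.0
```

Run:
```python
from h import *
np.set_printoptions(precision=4,suppress=True)
p,Rm,s=pose();print(p,s["ee_rot"],s["force"],s["clock"])
g=p-Rm[:,2]*.019
im=arm.get_image("wrist");save("w2",im);np.save("w2.npy",im)
for q in ("white_spot","reader_tip"):
    for d in arm.place_of("wrist",q)[:2]: print(q,round(d["conf"],2),np.array(d["point"])*[640,400],atz("wrist",d["point"],.037))
for d in arm.regions_of("wrist","white_tile")[:3]:
    m=d["region"].astype(np.uint8);print("white",d["conf"],m.sum(),cv2.minAreaRect(cv2.findNonZero(m)))
for th in (20,25,30):
    t=np.radians(th);a=Rm@np.diag([1,-1,-1])@[-np.sin(t),0,np.cos(t)]
    print(th,"tip",g-.1095*a,proj("wrist",g-.1095*a),proj("wrist",g-.0435*a))
```

```text
[ 0.4259 -0.1197  0.2016] [-3.141  -0.0072  0.0005] [ 0.1979  0.5206 -2.428 ] 9.15
white_spot 0.71 [320.384 115.52 ] [ 0.5016 -0.1205  0.037 ]
reader_tip 0.58 [14.08  2.4 ] [0.6151 0.1912 0.037 ]
reader_tip 0.48 [316.608 150.92 ] [ 0.4645 -0.1168  0.037 ]
white 0.52 5702 ((180.0, 40.5), (81.0, 84.0), 90.0)
20 tip [ 0.4634 -0.1195  0.1176] [319.0147 161.0625] [319.1057 208.5704]
25 tip [ 0.4722 -0.1195  0.1213] [319.0278 150.6092] [319.1134 203.8481]
30 tip [ 0.4807 -0.1194  0.1257] [319.0425 140.1563] [319.1219 199.3462]
```

View pics/w2.png

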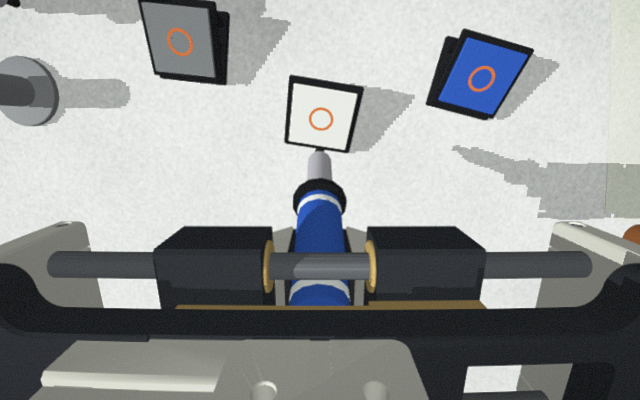

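The wrist view shows the tip end at about (319,149) and the white tile's ring at (320,119). The grey ring at (180,42) and the blue ring at (481,78) are off to the sides. Next I'll fit the tile pose (yaw, spot) from its white quad and ring.

```bash
cat > tile.py <<'E'
from h import *
from scipy.optimize import least_squares
def fit(im,seed=(300,95)):
    g=cv2.cvtColor(im,cv2.COLOR_RGB2GRAY)
    w=(g>150).astype(np.uint8)
    hsv=cv2.cvtColor(im,cv2.COLOR_RGB2HSV)
    ring=cv2.inRange(hsv,(4,80,80),(20,255,255))
    n,l=cv2.connectedComponents(w); m=(l==l[seed[1],seed[0]]).astype(np.uint8)
    cnt=max(cv2.findContours(m,0,2)[0],key=cv2.contourArea)
    print("area",m.sum(),cv2.boundingRect(cnt))
    hull=cv2.convexHull(cnt);mm=np.zeros_like(m);cv2.fillPoly(mm,[hull],1)
    quad=cv2.approxPolyN(hull,4,ensure_convex=True).reshape(4,2).astype(float) if hasattr(cv2,"approxPolyN") else None
    ys,xs=np.nonzero(ring&(mm*255)); rc=cv2.fitEllipse(cv2.convexHull(np.stack([xs,ys],1).astype(np.int32)))
    return quad,rc
def pose_fit(quad,rc):
    def model(v):
        x,y,z,yaw,sl=v
        ex=np.array([np.cos(yaw)*np.cos(sl),np.sin(yaw)*np.cos(sl),np.sin(sl)]);ey=np.array([-np.sin(yaw),np.cos(yaw),0]);o=np.array([x,y,z])
        return o,[o+.032*(i*ex+j*ey) for i,j in((1,1),(1,-1),(-1,-1),(-1,1))],np.cross(ex,ey)
    def res(v):
        o,cs,n=model(v);P=np.array([proj("wrist",c) for c in cs])
        D=quad[:,None]-P[None]; k=np.argmin((D**2).sum(2),0)
        return np.r_[(quad[k]-P).ravel(),2*(proj("wrist",o)-rc[0]),(v[2]-.038)*1000,np.degrees(v[4]-np.radians(25))*5]
    r=least_squares(res,[.50,-.12,.038,-.1,np.radians(25)]);return r.x,r.fun,model(r.x)[2]
E
python3 - <<'E'
from tile import *
np.set_printoptions(precision=4,suppress=True)
im=np.load("w2.npy");q,rc=fit(im);print(q,rc)
x,f,n=pose_fit(q,rc);print("spot",x[:3],"yaw",np.degrees(x[3]),"n",n,f)
g=cv2.cvtColor(im,cv2.COLOR_RGB2GRAY);print(g[140:162,312:328])
E
```

```text
area 3489 (288, 83, 69, 67)
[[357.  93.]
 [344. 150.]
 [288. 141.]
 [293.  83.]] ((320.586181640625, 118.60215759277344), (22.83146858215332, 23.965410232543945), 111.9893569946289)
spot [ 0.4985 -0.1209  0.0381] yaw -8.52732962483178 n [-0.4177  0.0626  0.9064] [ 0.0166 -0.1669  0.0824 -0.6779 -0.4879  0.4328 -0.1242  0.2883 -0.2352
 -0.124   0.1193 -0.0692]
[[235 234 234 234 235 235 234 235 235 235 235 233 235 234 236 234]
 [235 233 234 235 234 235 236 235 234 234 235 235 235 236 233 235]
 [236 235 236 236 237 234 235 236 233 235 234 235 234 236 236 235]
 [241 236 237 236 236 236 238 235 236 235 235 235 237 234 234 236]
 [196 194 206 217 228 239 240 238 237 235 238 237 236 235 235 236]
 [ 73  80 110 137 164 194 201 203 205 218 227 238 241 238 236 237]
 [ 29  28  38  46  52  66  74  79 110 133 164 190 196 202 200 216]
 [103  83  71  55  30  25  30  34  37  44  54  66  66  73 100 135]
 [203 198 198 157  74  38  33  34  31  27  28  26  29  21  35  41]
 [237 242 237 178  78  35  39  35  34  27  27  39  72  80  72  57]
 [237 238 218 120  67  69  64  57  50  44  41  71 144 192 195 176]
 [233 234 210 130 134 138 131 122 113 109 101 112 186 239 240 235]
 [228 223 197 161 174 170 162 155 146 142 131 129 168 213 229 238]
 [209 197 181 177 172 169 163 158 149 137 134 125 131 149 183 215]
 [187 185 181 178 175 168 157 153 145 139 130 123 121 118 129 160]
 [182 183 180 176 173 169 158 152 146 139 130 125 121 120 121 126]
 [184 185 181 176 175 166 162 154 148 138 134 127 123 124 120 118]
 [185 182 179 178 173 167 159 155 149 137 133 127 127 123 120 121]
 [185 183 178 176 174 169 159 153 148 142 131 125 124 121 118 123]
 [185 184 179 174 172 169 159 154 148 136 132 125 126 121 120 122]
 [187 184 180 177 172 164 160 153 148 138 131 128 125 125 122 122]
 [188 183 178 176 171 165 158 152 146 139 130 130 126 121 117 118]]
```

move_arm:
  motion:
    - {"tx": 0.0072, "ty": -0.0038, "tz": 0.028, "twist": 0}
    - {"tx": 0.0071, "ty": -0.0038, "tz": 0.028, "twist": 0}
    - {"tx": 0, "ty": 0, "tz": 0, "twist": 0.049}
    - {"tx": 0, "ty": 0, "tz": 0, "twist": 0.049}
    - {"tx": 0, "ty": 0, "tz": 0, "twist": 0}
    - {"tx": 0, "ty": 0, "tz": 0, "twist": 0}
    - {"tx": 0, "ty": 0, "tz": 0, "twist": 0}

```text
clock: 10.05
position: [0.4402, -0.1129, 0.1459]
ee_rot: [3.133, -0.233, 0.001]
force: [-0.5, -0.8, -1.0]
width: 0.276
gripper_force: 35.0
```

```bash
cat > look.py <<'E'
from tile import *
import sys
np.set_printoptions(precision=4,suppress=True)
p,Rm,s=pose();print(p,"yaw",np.degrees(np.arctan2(Rm[1,0],Rm[0,0])),s["force"],s["clock"])
g=p-Rm[:,2]*.019
im=arm.get_image("wrist");np.save(sys.argv[1]+".npy",im)
spot=np.array([.4985,-.1209,.0381]);u=proj("wrist",spot);print("spot proj",u)
for d in arm.place_of("wrist","white_spot")[:1]: print(np.array(d["point"])*[640,400])
for th in (23,25,27):
    t=np.radians(th);a=Rm@np.diag([1,-1,-1])@[-np.sin(t),0,np.cos(t)]
    print(th,"tip",g-.1095*a,"barrel end",proj("wrist",g-.0935*a),"tip end",proj("wrist",g-.1095*a))
x,y=int(u[0])-50,max(int(u[1])-50,0)
save(sys.argv[1],cv2.resize(im[y:y+100,x:x+100],(600,600),interpolation=cv2.INTER_NEAREST));print("crop",x,y)
E
python3 look.py w3
```

```text
[ 0.4402 -0.1129  0.1459] yaw -8.501064447991842 [-0.5304 -0.7505 -0.9715] 10.05
spot proj [318.055  133.3312]
[316.608 131.2  ]
23 tip [ 0.4826 -0.1192  0.0642] barrel end [318.777  164.6468] tip end [318.7693 154.4794]
25 tip [ 0.486  -0.1198  0.0657] barrel end [318.7719 160.9595] tip end [318.7636 150.2894]
27 tip [ 0.4894 -0.1203  0.0674] barrel end [318.7667 157.2852] tip end [318.7578 146.0991]
crop 268 83
```

View pics/w3.png

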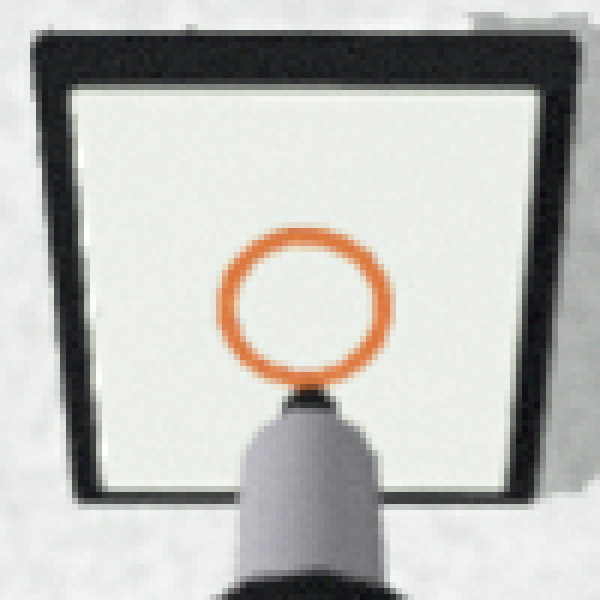

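The crop shows the tip just short of the ring, with its far edge at (319.5,147.7) and the ring centre at (318.8,134.2). That fits a 25° tilt and good alignment. I'll take a force baseline, then approach along the normal.

```bash
cat > force.py <<'E'
from h import *
F=[]
for i in range(12):
    arm.get_image("wrist");s=arm.observe();F.append(s["force"])
F=np.array(F);n=np.array([-.4177,.0626,.9064]);print(np.round(s["position"],5),F.mean(0).round(2),"along n",(F@n).mean().round(3),"+-",((F@n).std()/12**.5).round(3),s["clock"])
E
python3 force.py
```

```text
[ 0.44005 -0.11311  0.14572] [-0.27 -0.11 -1.73] along n -1.467 +- 0.131 10.75
```

move_arm:
  motion:
    - {"tx": 0.0028, "ty": 0, "tz": 0.0061, "twist": 0}
    - {"tx": 0.0028, "ty": 0, "tz": 0.0061, "twist": 0}
    - {"tx": 0.0028, "ty": 0, "tz": 0.0061, "twist": 0}
    - {"tx": 0.0028, "ty": 0, "tz": 0.0061, "twist": 0}
    - {"tx": 0, "ty": 0, "tz": 0, "twist": 0}
    - {"tx": 0, "ty": 0, "tz": 0, "twist": 0}
    - {"tx": 0, "ty": 0, "tz": 0, "twist": 0}

```text
clock: 11.45
position: [0.4511, -0.1147, 0.1214]
ee_rot: [3.133, -0.236, -0.0]
force: [-0.6, -0.2, -0.9]
width: 0.277
gripper_force: 35.0
```

```bash
python3 force.py; python3 look.py w4
```

```text
[ 0.45113 -0.11477  0.12134] [ 0.08 -0.12 -1.79] along n -1.663 +- 0.166 12.05
[ 0.4511 -0.1148  0.1213] yaw -8.626857157046555 [-0.4865  0.4428 -2.7014] 12.05
spot proj [317.7347 148.1949]
[317.12 147.6 ]
23 tip [ 0.4934 -0.1212  0.0395] barrel end [319.0529 164.7118] tip end [319.0387 154.5429]
25 tip [ 0.4969 -0.1217  0.0411] barrel end [319.0544 161.0254] tip end [319.0402 150.3538]
27 tip [ 0.5003 -0.1222  0.0428] barrel end [319.056 157.352] tip end [319.0419 146.1644]
crop 267 98
```

View pics/w4.png

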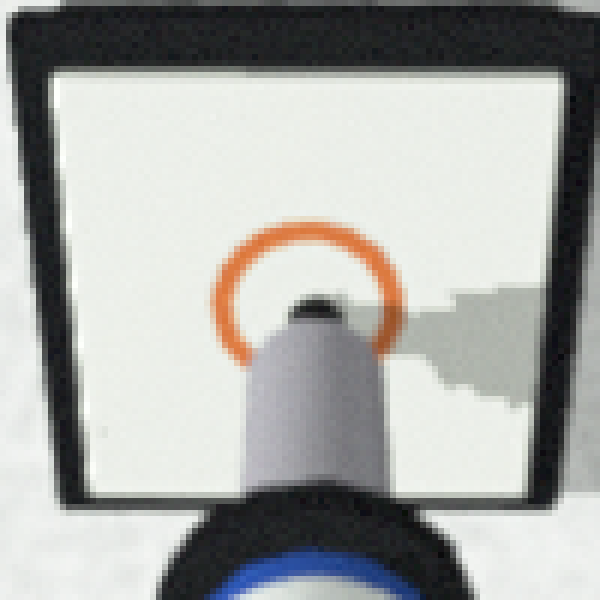

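The crop shows the tip inside the ring, about 1 mm to the right of centre: tip x≈316 against ring 308, at 6× enlargement. It isn't touching yet. I'll advance with a 1 mm sideways correction and use force to find contact.

move_arm:
  motion:
    - {"tx": 0.0008, "ty": -0.001, "tz": 0.0018, "twist": 0}
    - {"tx": 0.0008, "ty": 0, "tz": 0.0018, "twist": 0}
    - {"tx": 0.0009, "ty": 0, "tz": 0.0018, "twist": 0}
    - {"tx": 0, "ty": 0, "tz": 0, "twist": 0}
    - {"tx": 0, "ty": 0, "tz": 0, "twist": 0}
    - {"tx": 0, "ty": 0, "tz": 0, "twist": 0}
    - {"tx": 0, "ty": 0, "tz": 0, "twist": 0}

```text
clock: 12.85
position: [0.4537, -0.1142, 0.116]
ee_rot: [3.133, -0.236, -0.0]
force: [-1.1, 0.1, -0.6]
width: 0.277
gripper_force: 35.0
```

```bash
python3 force.py;python3 force.py
```

```text
[ 0.45374 -0.11417  0.11592] [-1.15  0.11  0.31] along n 0.771 +- 0.174 13.45
[ 0.45372 -0.11417  0.11591] [-1.37 -0.06  0.4 ] along n 0.93 +- 0.139 14.05
```

```bash
python3 look.py w5
python3 - <<'E'
import numpy as np,cv2
for f in("w3","w4","w5"):
    g=cv2.cvtColor(np.load(f+".npy"),cv2.COLOR_RGB2GRAY);print(f);print(g[144:160,311:328])
E
```

```text
[ 0.4537 -0.1142  0.1159] yaw -8.623367829337875 [-1.521   0.3049  0.2162] 14.05
spot proj [318.9781 151.9132]
[316.608 153.68 ]
23 tip [ 0.496  -0.1206  0.0341] barrel end [319.0731 164.7444] tip end [319.0581 154.576 ]
25 tip [ 0.4995 -0.1211  0.0357] barrel end [319.0745 161.0588] tip end [319.0595 150.3877]
27 tip [ 0.5029 -0.1216  0.0373] barrel end [319.0761 157.3862] tip end [319.061  146.1993]
crop 268 101
w3
[[146 146 158 164 169 195 213 209 210 211 203 177 168 159 147 154 177]
 [184 159 151 148 144 150 156 149 146 151 156 148 149 155 162 195 223]
 [228 207 192 179 160 151 146 139 134 135 141 159 179 191 214 231 237]
 [239 237 231 228 217 187 133 102  89  92 118 182 225 232 238 239 239]
 [236 237 239 239 228 168  93  42  38  35  78 157 226 241 239 239 236]
 [237 239 238 232 178  88  39  29  28  27  29  83 157 224 239 236 237]
 [235 237 239 219 117  63  67  52  52  50  44  42  96 190 240 238 238]
 [238 237 238 213 121 128 134 123 120 111 102  95 102 182 240 239 238]
 [237 235 226 195 157 168 162 157 146 142 138 127 125 164 221 232 238]
 [228 216 194 175 170 167 160 154 147 14
[... 2037 characters left out ...]
238 239 237 232 208 174 149 149 167 205 218 221 218 227 237]
 [238 238 238 233 224 203 158 123 115 116 117 140 163 175 179 199 227]
 [237 233 227 214 188 173 159 154 147 142 134 131 135 149 161 173 196]
 [231 217 196 179 171 166 162 154 147 145 136 126 125 128 137 147 163]
 [211 189 179 173 166 167 160 158 148 144 133 128 122 121 121 124 139]
 [194 177 175 175 170 166 158 157 148 141 133 128 122 120 122 121 124]
 [185 183 181 172 168 164 161 155 148 138 136 128 125 120 121 120 122]
 [185 182 177 176 170 166 160 156 148 144 132 127 122 124 122 121 124]
 [184 181 179 168 170 165 156 152 148 142 132 129 123 119 120 123 122]
 [185 183 176 173 168 165 163 155 149 142 134 127 124 124 124 123 122]]
```

View pics/w5.png

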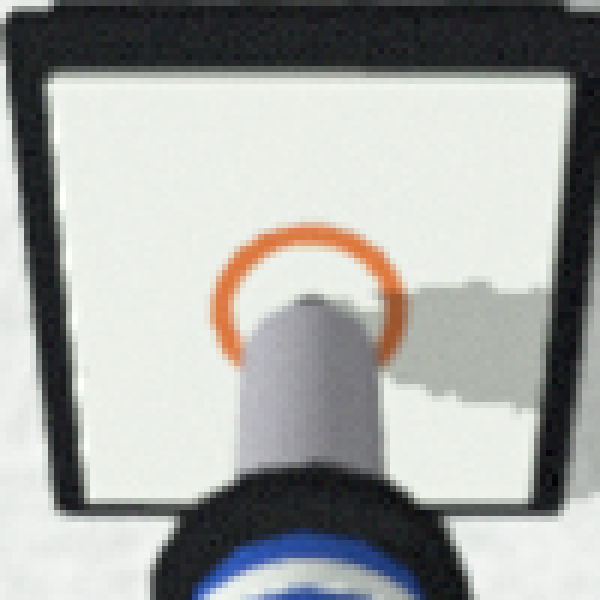

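The crop shows the tip still in the ring, with the barrel end at about (319,151) and the tip mostly pushed in. The pixel shift gives roughly 4.5–5 mm of travel and the force about 6 mm. I'll add 0.5 mm and hold.

move_arm:
  motion:
    - {"tx": 0.0002, "ty": 0, "tz": 0.0005, "twist": 0}
    - {"tx": 0, "ty": 0, "tz": 0, "twist": 0}
    - {"tx": 0, "ty": 0, "tz": 0, "twist": 0}
    - {"tx": 0, "ty": 0, "tz": 0, "twist": 0}
    - {"tx": 0, "ty": 0, "tz": 0, "twist": 0}
    - {"tx": 0, "ty": 0, "tz": 0, "twist": 0}

```text
clock: 14.75
position: [0.454, -0.1142, 0.1154]
ee_rot: [3.133, -0.236, 0.0]
force: [-0.5, -0.1, -0.1]
width: 0.28
gripper_force: 35.0
```

```bash
python3 force.py; python3 force.py
python3 - <<'E'
from h import *
im=arm.get_image("wrist");print(cv2.cvtColor(im,cv2.COLOR_RGB2GRAY)[147:155,314:324])
E
```

```text
[ 0.45394 -0.11418  0.11542] [-1.22  0.15  0.12] along n 0.631 +- 0.162 15.35
[ 0.45392 -0.11419  0.11541] [-1.29  0.08  0.27] along n 0.787 +- 0.096 15.95
[[238 236 237 237 237 237 238 238 238 237]
 [237 237 238 237 238 238 238 239 237 238]
 [236 239 237 238 238 239 239 237 238 238]
 [238 237 233 226 207 194 200 211 230 238]
 [234 226 211 183 156 132 130 142 182 207]
 [214 189 173 159 155 145 141 133 135 142]
 [179 171 166 159 157 148 142 133 128 122]
 [172 169 167 160 155 148 141 134 128 124]]
```

```bash
python3 -c "
from cell import arm
print(arm.sign_off())"
```

```text
the job is handed in; nothing more can be done
None
```

The job is handed in at about 16 s on the clock. The smaller reader is held at about 25°, square to the white tile. Its tip sits inside the orange ring and, by the force and camera estimates (about 2.3 N), is pushed in roughly 5–6.5 mm, about half-way.

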